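# Open the quick clamp

### The job

Open the quick clamp all the way so that the wooden block can be taken out later: press the ratchet release pad on its sliding jaw down with the fingertips and, keeping it down, push the jaw back along the toothed bar until it is fully back against its end stops; then let go of the pad. Nothing is to be gripped or lifted: leave the block lying between the jaws, and leave the jar, the tape measure and the screwdriver where they are.

Things in the scene. Friction and masses are not known exactly. Their poses are not given: they have to be found in the camera images.
- clamp: The quick clamp's plywood base, 100 mm wide (x), 360 mm long (y), fixed to the bench; on it two runners (tops 26 mm up), a toothed steel bar between them, a grey fixed jaw (90 mm wide, top 62 mm up, face at y = -140 mm) and two end stops at the +y end. Origin on the bench under the bar's middle, z up. The sliding jaw opens along +y, which points to the robot's left.
- slide_jaw (a joint): Opening of the sliding jaw in m along the clamp's +y: starts at 0.003 to 0.06; 0.100 = fully back against the end stops. The ratchet blocks opening (after up to 10 mm of play to the next tooth) unless the release is held down; then the jaw slides with about 5 N. It slides the other way at any time (also dragged by a finger that rubs on the pad).
- release (a joint): Angle of the sprung release lever in rad: 0 = up (up to 0.09 where its pawl rests on a tooth), 0.15 = down at its stop; from 0.10 on the pawl is clear of the teeth. Let go, it springs up and the ratchet locks again. It snaps up from pressed in the first 0.1 s of the episode.
- release_pad (a point): Middle of the top of the release pad: a ribbed steel plate on the sliding jaw, 36 mm wide (clamp x), 52 mm long (clamp y), top 54 mm above the bench when up. Pressed, it tilts about a pivot 60 mm towards +y and 20 mm lower: this point goes 9 mm down, the pad near the wall 5 to 7 mm. 2 N starts it, 4 N brings it to its stop here, 6 N near the wall.
- push_face (a point): Middle of the face of the sliding jaw's tall upright wall, 72 mm above the bench, 30 mm to +y of the pad's middle; the face looks towards -y, over the pad. The wall is 90 mm wide (clamp x), 22 mm thick, top 88 mm above the bench. Pushed towards +y by the fingertips that hold the pad down. The low jaw plate on the pad's other side is 72 mm from this face, top 62 mm up.
- block_mid (a point): Centre of the softwood block, 120 mm long (across the clamp), 45 mm wide and 45 mm high, lying loose on the runners between the jaws, near the fixed jaw; its top is 71 mm above the bench.
- jar_mid (a point): Centre of a glass jar of nails, 66 mm across and 88 mm tall, on the bench on the clamp's far (+x) side. A bystander.
- tape_mid (a point): Centre of a pocket tape measure, 37 x 91 x 66 mm, on the bench on the clamp's far side. A bystander.
- driver_mid (a point): Centre of a stubby screwdriver, 101 mm long and 32 mm thick, on the bench on the clamp's near (-x) side. A bystander.

How it is judged:
By the outcome, as a careful person would: the job done as asked, in the order asked, and still so for the second after the job is handed in, with the robot touching nothing.
It also fails if it takes over 32 s, if anything falls off the work surface, if the arm or the gripper's body presses on something with over 40 N, if the wrist force passes 120 N, or if a joint passes its speed limit or range.

### The arm

A 7-joint arm with a two-finger parallel gripper is mounted at the origin on a cart in front of the work surface, level with it; the furniture and walls round the work are solid. World frame = base frame: x ahead of the robot, y to its left, z up, the work surface at z = 0. Lengths are in mm, angles in rad, forces in N, time in s.
With the tool pointing down it reaches from about 400 to 850 mm from the base axis. Payload 10.4 kg.
Tool frame: the origin (TCP) lies on the centre line of the jaws, within the pads' length; the fingertips stand arm.tips_ahead ahead of it and the grasp point (between the pads) lies 11 mm behind it (arm.tips_ahead is the distance from the TCP to the fingertips, in mm); z points along the fingers, y is the line along which they close (so a half turn about z gives the same grasp; the last joint's range is limited). The gripper opens to 87 mm and grips with 3 to 60 N. Pads are 19 mm wide; open, the fingers measure 117 mm over their backs; the gripper's body (75 mm by 190 mm) begins 51 mm behind the grasp point.
Start: joints at [1.263, 0.332, -0.065, 1.46, 0.022, 1.35, -0.088], TCP at [175.625, -599.839, 230.576] pointing down, gripper open.
Joint ranges: [-2.6, 2.6], [-0.5, 2.12], [-1.47, 1.34], [0.16, 2.42], [-1.27, 4.41], [0.06, 2.06], [-2.6, 2.6]. Speed limits (rad/s): [2.22, 2.22, 2.79, 2.79, 3.14, 3.14, 3.14].

### API

Orientations are given as a unit quaternion [x, y, z, w].
In Python, from bench import arm, get_image, camera_params, cut_out gives the robot as it stands.
- The arm moves only by the tool drive_tool, never from a script. Its argument "commands" is a list of rows, each a list of 3 entries, a list of its own where there are three numbers: the closure, from 0 (fully open) to 1 (shut), then the shift along the tool's x, y, z each as a share of 0.2 m, from -1 to 1, then the turn about the tool's z as a share of 180 degrees, from -1 to 1. In form: [[claw, [tx, ty, tz], twist], ...]. A call has 1 to 8 rows; each row is the pose to reach, as a shift and turn from the pose commanded when the call began, along the tool's axes at that moment, turning the shorter way round; what a row does not reach only later rows make up. A row lasts 1/12 s, in which the tool goes at most 41.7 mm and 7.16 degrees, less where a joint would pass 70% of its speed; a pose out of reach is approached as far as the arm can. A call with a number of a shift or a turn outside -1 to 1 is refused whole. A call with a gripper value outside its range is refused whole. The fingers move at their own pace and stop on an object; "squeeze" is the grip in N (left out, the last holds). Time passes only in rows, so rows that repeat a pose let the fingers close. It gives the time, the measured TCP pose, the force, the opening and the grip force at its end, in the units of the state.
- arm.get_obs(): the state, without advancing time (a new reading comes with each control period).
- get_image(name): name is "side" or "top"; returns the picture (480x640x3 uint8, red, green, blue); there is no depth.
- camera_params(name): a dict with "camera_matrix" (3x3 intrinsics, pixels), "T" (4x4, takes a point from camera to world coordinates). Camera axes: x right, y up, looking along -z (the intrinsics and any distortion apply to the point x, -y, -z); pixel columns grow to the right and rows downward; lengths in mm; the calibration is good to about 2 mm. A picture is of the moment at which its call begins. camera_params takes no time and is no camera call.
- arm.finish_job(): hands the job in; it is judged then, once.
Trained networks look in the newest picture that a camera, given by its name, has taken for a name from the list of things; names that differ only in an ending like _2 or _b are one class to them, and where a whole thing is asked for, a point or a joint stands for the part that bears it (a point fixed in the world has none). Each returns a list of dicts, best first, with "p" (0 to 1); they miss things now and then, are a little off and sometimes report something else, mostly with a low value. They report only what shows in the picture. A call takes as long as a camera call.
- cut_out(camera, query): "pixels" (480x640 bool, what is visible of it) and "xy" ([column, row] in pixels, amid what is visible of it).
The state is a dict: "t": time; "qpos": joint angles; "qd": joint speeds; "tau": joint torques, N m; "tcp_pos": TCP position; "orientation": TCP orientation; "ft_force": force on the tool from outside, world axes, zero at the start; "moment": the same for the moment, N m; "grip_width": opening from 0.0 (shut) to 1.0 (fully open); "finger_force": force on a finger pad.
Only numpy, scipy, OpenCV 4.12 (cv2) and the standard library are available. Lean on these libraries where they do the work, as an engineer would, in place of code of your own. Each camera call takes 0.05 s, during which the arm holds its last target. There are 200 camera calls.

## Working session

There is one attempt and no reset: what is moved stays moved. The work goes in short steps, Python scripts to look and compute and a tool call to move; the robot and the scene stay as the last step left them, time stands still between calls to the robot, and variables do not carry over. Pictures are saved under pics/ and viewed, at most 10 in all, crops included, and the job is handed in when it is done.

Besides the shell and the picture viewer there is one more tool, called by a JSON object that holds its "name" and its "arguments", one argument or row to a line. drive_tool: Moves the arm, as the interface text tells. Its arguments: {"type":"object","properties":{"commands":{"type":"array","items":{"type":"array"}},"squeeze":{"type":"number"}},"required":["commands"]}

```bash
mkdir -p pics
cat > h.py <<'E'
import numpy as np, cv2
from bench import arm, get_image, camera_params, cut_out
def ray(cam,px):
    P=camera_params(cam); K=np.array(P["camera_matrix"]); T=np.array(P["T"])
    d=np.linalg.inv(K)@[px[0],px[1],1]; d=T[:3,:3]@[d[0],-d[1],-d[2]]
    return T[:3,3],d
def onz(cam,px,z):
    o,d=ray(cam,px); return o+d*(z-o[2])/d[2]
def proj(cam,p):
    P=camera_params(cam); K=np.array(P["camera_matrix"]); T=np.array(P["T"])
    c=T[:3,:3].T@(np.array(p)-T[:3,3]); u=K@[c[0],-c[1],-c[2]]; return u[:2]/u[2]
E
python3 - <<'E'
from h import *
for c in("top","side"):
    im=get_image(c); cv2.imwrite(f"pics/{c}0.png",im[:,:,::-1])
    print(c,np.round(camera_params(c)["T"],2).tolist(), {k:v for k,v in camera_params(c).items() if k!="T"})
    for q,z in(("release_pad",54),("push_face",88),("block_mid",71),("jar_mid",88),("tape_mid",66),("driver_mid",16),("clamp",10)):
        for r in cut_out(c,q)[:2]:
            m=r["pixels"].astype(np.uint8); b=cv2.boundingRect(m)
            print(c,q,round(r["p"],2),np.round(r["xy"]),b,np.round(onz(c,r["xy"],z)))
o=arm.get_obs();print({k:np.round(v,3).tolist() for k,v in o.items()},arm.tips_ahead)
E
```

```text
top [[-0.01, 0.97, -0.25, 408.35], [-1.0, -0.01, 0.0, -304.95], [-0.0, 0.25, 0.97, 900.17], [0.0, 0.0, 0.0, 1.0]] {'camera_matrix': array([[541.34778058,   0.        , 321.77620588],
       [  0.        , 541.34778058, 244.10442611],
       [  0.        ,   0.        ,   1.        ]])}
top release_pad 0.82 [328. 273.] (273, 259, 81, 33) [ 579. -315.   54.]
top push_face 0.75 [330. 277.] (273, 240, 105, 76) [ 565. -318.   88.]
top block_mid 0.89 [393. 286.] (371, 247, 46, 82) [ 553. -416.   71.]
top block_mid 0.48 [305. 221.] (283, 202, 54, 37) [ 659. -278.   71.]
top jar_mid 0.79 [376. 231.] (354, 207, 43, 51) [ 637. -389.   88.]
top tape_mid 0.61 [307. 220.] (283, 202, 54, 35) [ 664. -282.   66.]
top driver_mid 0.71 [268. 315.] (244, 304, 59, 24) [ 517. -216.   16.]
top clamp 0.68 [308. 275.] (209, 223, 225, 113) [ 583. -283.   10.]
side [[-1.0, -0.01, 0.01, 594.64], [0.02, -0.38, 0.92, 469.4], [-0.0, 0.92, 0.38, 403.49], [0.0, 0.0, 0.0, 1.0]] {'camera_matrix': array([[445.77688231,   0.        , 316.57984637],
       [  0.        , 445.77688231, 238.91522977],
       [  0.        ,
[... 279 characters left out ...]
0, 217, 32, 49) [ 647. -331.   88.]
side tape_mid 0.93 [267. 276.] (253, 252, 30, 42) [ 666. -189.   66.]
side tape_mid 0.6 [315. 272.] (304, 258, 27, 31) [ 587. -203.   66.]
side driver_mid 0.74 [352. 304.] (347, 289, 7, 22) [ 525. -185.   16.]
side clamp 0.95 [318. 273.] (266, 234, 95, 85) [ 580. -310.   10.]
{'t': 0.8, 'qpos': [1.263, 0.332, -0.065, 1.46, 0.022, 1.35, -0.088], 'qd': [-0.0, -0.001, -0.002, 0.001, 0.001, -0.001, -0.001], 'tau': [0.001, -62.301, 0.025, -39.01, -0.061, 0.032, -0.0], 'tcp_pos': [175.616, -599.818, 230.579], 'orientation': [0.99, 0.142, 0.0, 0.0], 'ft_force': [0.17, 0.164, -0.432], 'moment': [-0.037, 0.024, -0.028], 'finger_force': 0.0, 'grip_width': 1.004} 8.0
```

Run:
```python
import cv2
a=cv2.imread("pics/top0.png")[190:350,195:455]; cv2.imwrite("pics/tc.png",cv2.resize(a,None,fx=3,fy=3,interpolation=2))
a=cv2.imread("pics/side0.png")[200:330,240:380]; cv2.imwrite("pics/sc.png",cv2.resize(a,None,fx=4,fy=4,interpolation=2))
```

```text
(no output)
```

View pics/tc.png

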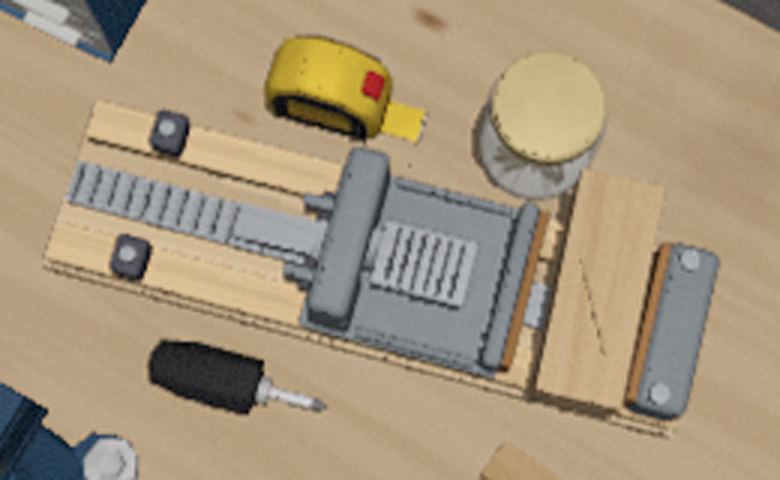

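View pics/sc.png

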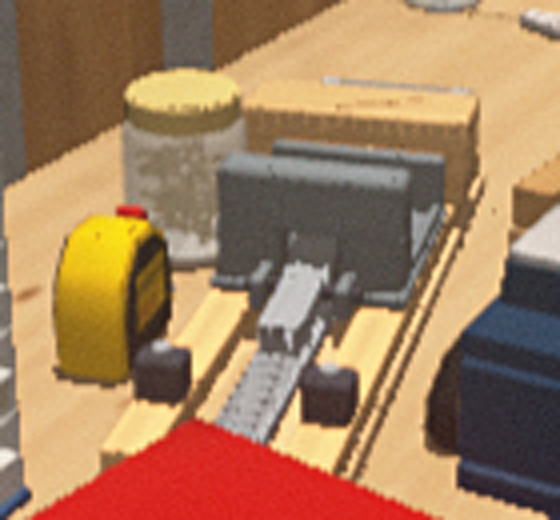

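The crops show the clamp with +y to the left. The pad's middle is at about top-crop pixel (423,263), and the wall top runs from (368,155) to (330,320). The stops are at (168,132) and (130,257), and the block lies between the jaws. I'll view the full top picture for obstacles.

Run:
```python
from h import *
f=lambda x,y,z:onz("top",(x/3+195-.33,y/3+190-.33),z)
L=[("walltop far",370,155,88),("walltop near",330,320,88),("padcorn",380,222,54),("padcorn",475,240,54),("padcorn",462,305,54),("padcorn",370,287,54),("base near L",45,264,18),("base near R",668,430,18),("stopF",168,128,40),("stopN",130,256,40),("fixF",690,258,62),("fixN",660,393,62),("jawplate far",530,207,62),("jawplate near",492,366,62),
("wallface far",388,158,88),("wallface near",350,322,88)]
for n,x,y,z in L: print(n,np.round(f(x,y,z),1))
o=f(45,264,18);e=f(668,430,18);d=(e-o);print("yaw",np.degrees(np.arctan2(d[0],-d[1])),np.hypot(*d[:2]))
```

```text
walltop far [ 621.4 -299.4   88. ]
walltop near [ 535.6 -278.8   88. ]
padcorn [ 593.4 -304.3   54. ]
padcorn [ 583.2 -354.7   54. ]
padcorn [ 548.4 -347.1   54. ]
padcorn [ 558.3 -298.8   54. ]
base near L [ 578.8 -119.1   18. ]
base near R [ 485.7 -458.4   18. ]
stopF [ 650.1 -188.    40. ]
stopN [ 578.6 -169.4   40. ]
fixF [ 571.1 -466.9   62. ]
fixN [ 500.7 -447.6   62. ]
jawplate far [ 599.2 -383.7   62. ]
jawplate near [ 515.1 -361.6   62. ]
wallface far [ 619.7 -308.7   88. ]
wallface near [ 534.5 -288.9   88. ]
yaw -15.353869167443802 351.8776840965586
```

View pics/top0.png

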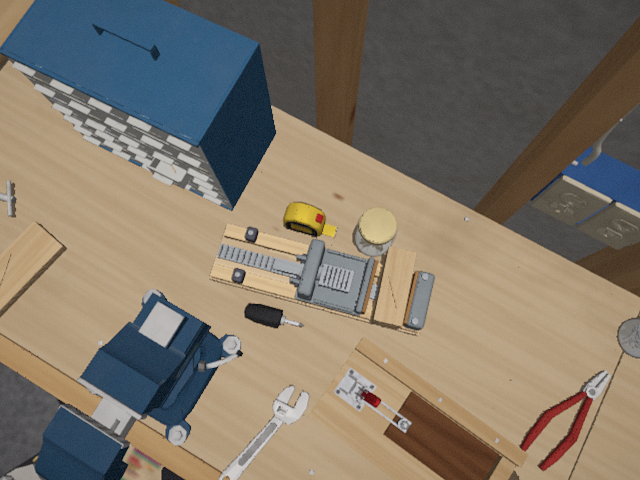

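View pics/side0.png

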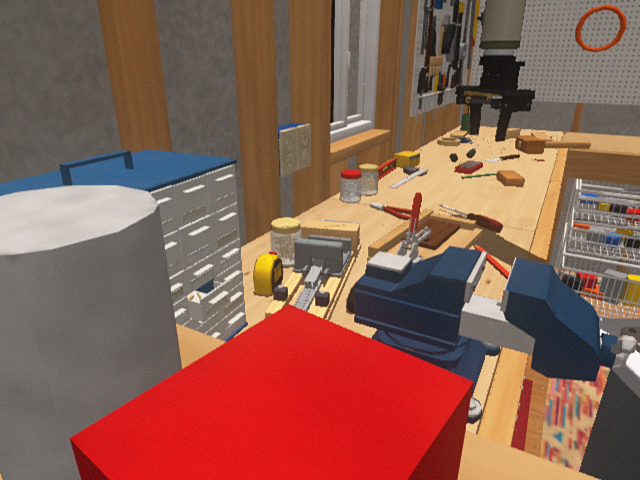

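The full views show a cabinet at the far left (bottom corner about (233,208) in top). A vise stands at the near left, with its white plate at (160,325) in top and (390,263) in side. I'll check both for clearance.

Run:
```python
from h import *
def tri(a,b):
    o1,d1=ray("top",a);o2,d2=ray("side",b);d1/=np.linalg.norm(d1);d2/=np.linalg.norm(d2)
    s=np.linalg.lstsq(np.c_[d1,-d2],o2-o1,rcond=None)[0];p,q=o1+s[0]*d1,o2+s[1]*d2
    return np.round((p+q)/2),np.linalg.norm(p-q)
print("vise plate",tri((160,325),(390,263)),"cab corner bottom",onz("top",(233,208),0),"cabinet top corner",tri((259,45),(238,160)))
print("vise ear",onz("top",(232,345),20), "vise jaw", onz("top",(208,330),100))
c=np.array([570.8,-326.2]);u=np.array([.259,.966]);v=np.array([.966,-.259])
for n,p in (("padmid",[*c,54]),("face",[*(c+30*u),72]),("wallbacktop",[*(c+52*u),88])): print(n,proj("side",p))
```

```text
vise plate (array([487., -79., 142.]), np.float64(2.1626723878406593)) cab corner bottom [ 705.75465899 -150.5663713     0.        ] cabinet top corner (array([ 758., -231.,  286.]), np.float64(122.37492009432924))
vise ear [ 468.50141159 -160.22857309   20.        ] vise jaw [ 484.96116851 -137.42610332  100.        ]
padmid [322.6036151  249.40149256]
face [318.93512577 246.8488447 ]
wallbacktop [316.04971521 243.42342608]
```

{"name": "drive_tool", "arguments": {
  "commands": [
    [1,[0.2,-0.05,0],-0.04],
    [1,[0.4,-0.1,0],-0.08],
    [1,[0.6,-0.2,0],-0.12],
    [1,[0.8,-0.3,0],-0.16],
    [1,[1,-0.4,0],-0.2],
    [1,[1,-0.4,0],-0.24],
    [1,[1,-0.4,0],-0.28],
    [1,[1,-0.4,0],-0.28]
  ],
  "squeeze": 20
}}

```text
t: 1.47
tcp_pos: [346.0, -466.1, 230.7]
orientation: [0.833, 0.553, 0.0, 0.0]
ft_force: [-0.1, -1.1, -0.6]
grip_width: 0.48
finger_force: 0.0
```

{"name": "drive_tool", "arguments": {
  "commands": [
    [1,[0.15,0.13,0],-0.02],
    [1,[0.3,0.26,0],-0.046],
    [1,[0.45,0.39,0],-0.046],
    [1,[0.6,0.52,0.05],-0.046],
    [1,[0.75,0.65,0.1],-0.046],
    [1,[0.9,0.75,0.2],-0.046],
    [1,[0.9,0.75,0.2],-0.046],
    [1,[0.9,0.75,0.2],-0.046]
  ]
}}

```text
t: 2.13
tcp_pos: [554.9, -358.9, 188.6]
orientation: [0.794, 0.608, -0.0, -0.002]
ft_force: [-0.3, -0.9, 1.0]
grip_width: 0.006
finger_force: 0.0
```

Run:
```python
from h import *
o=arm.get_obs();p=o["tcp_pos"];q=o["orientation"];a=2*np.arctan2(q[1],q[0]);print(p,np.degrees(a),o["grip_width"])
X=np.array([np.cos(a),np.sin(a)]);Y=np.array([np.sin(a),-np.cos(a)])
d=np.array([574.9,-310.7])-p[:2];print(d@X,d@Y)
im=get_image("top");cv2.imwrite("pics/t1.png",cv2.resize(im[150:390,180:480,::-1],None,fx=2.5,fy=2.5))
```

```text
[ 554.86770646 -358.90792636  188.57406028] 74.94988735924164 0.006271924189991653
51.7560113630747 6.827315454091605
```

View pics/t1.png

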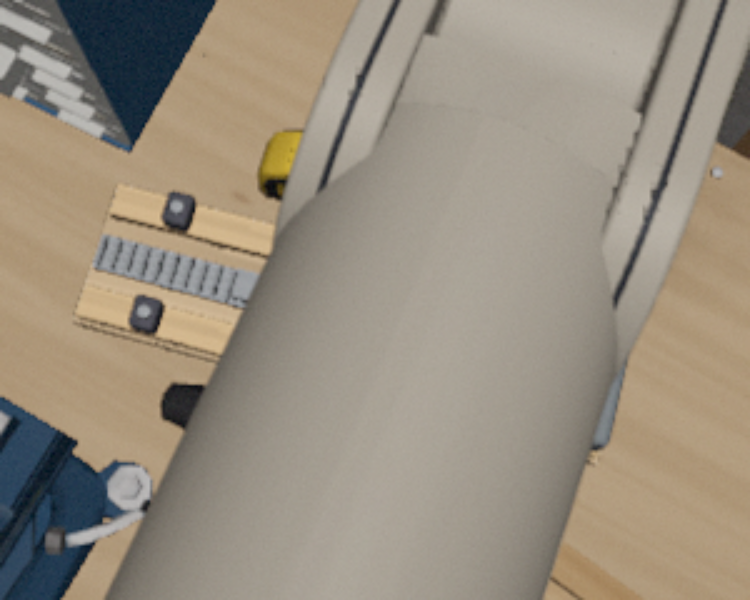

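The arm hides the clamp from the top camera; only the stops at (178,210) and (147,312) still show. I'll use the side view and the force readings. Tool x is now along clamp +y.

{"name": "drive_tool", "arguments": {
  "commands": [
    [1,[0.15,0.02,0],0],
    [1,[0.26,0.035,0.05],0],
    [1,[0.26,0.035,0.2],0],
    [1,[0.26,0.035,0.35],0],
    [1,[0.26,0.035,0.45],0],
    [1,[0.26,0.035,0.52],0],
    [1,[0.26,0.035,0.56],0],
    [1,[0.26,0.035,0.56],0]
  ]
}}

```text
t: 2.85
tcp_pos: [573.1, -313.5, 77.6]
orientation: [0.794, 0.608, -0.001, -0.001]
ft_force: [-1.2, 0.9, 0.6]
grip_width: 0.008
finger_force: 0.0
```

Run:
```python
from h import *
o=arm.get_obs();print(o["tcp_pos"],o["ft_force"])
im=get_image("side");cv2.imwrite("pics/s1.png",cv2.resize(im[170:320,220:400,::-1],None,fx=4,fy=4,interpolation=cv2.INTER_CUBIC))
```

```text
[ 573.06684075 -313.53169131   77.61037957] [-1.21420516  0.9243762   0.56693803]
```

View pics/s1.png

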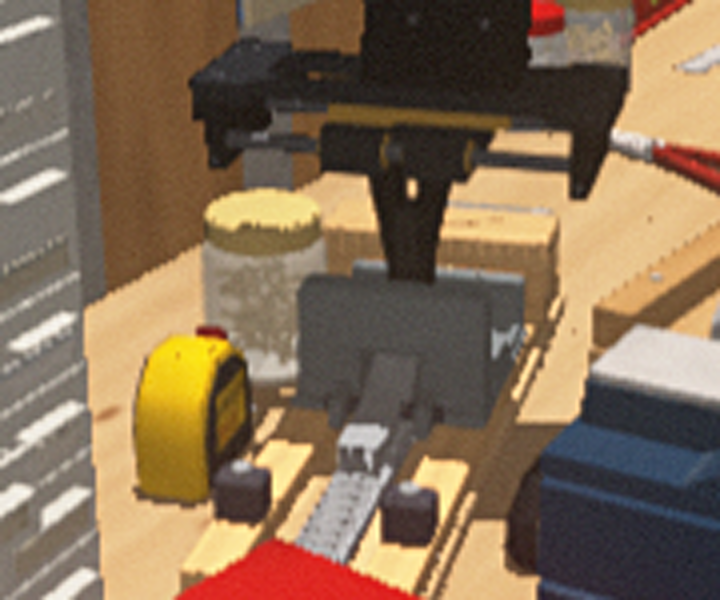

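The side view shows the shut fingers behind the wall and centred, at about (410,270) in the crop. Now I press down.

{"name": "drive_tool", "arguments": {
  "commands": [
    [1,[0,0,0.03],0],
    [1,[0,0,0.06],0],
    [1,[0,0,0.085],0],
    [1,[0,0,0.1],0],
    [1,[0,0,0.1],0]
  ]
}}

```text
t: 3.32
tcp_pos: [574.4, -313.6, 58.8]
orientation: [0.794, 0.608, -0.0, 0.001]
ft_force: [-0.7, -2.8, 5.8]
grip_width: 0.004
finger_force: 2.8
```

{"name": "drive_tool", "arguments": {
  "commands": [
    [1,[0,0,0.01],0],
    [1,[0,0,0.02],0],
    [1,[0,0,0.02],0]
  ]
}}

```text
t: 3.57
tcp_pos: [574.4, -314.1, 56.4]
orientation: [0.794, 0.608, -0.0, 0.001]
ft_force: [-4.6, -3.2, 12.6]
grip_width: 0.007
finger_force: 6.3
```

{"name": "drive_tool", "arguments": {
  "commands": [
    [1,[0.02,0,0.005],0],
    [1,[0.04,0,0.005],0],
    [1,[0.06,0,0.005],0],
    [1,[0.09,0,0.005],0],
    [1,[0.12,0,0.005],0],
    [1,[0.15,0,0.005],0],
    [1,[0.15,0,0.005],0]
  ]
}}

```text
t: 4.15
tcp_pos: [582.9, -283.7, 56.2]
orientation: [0.793, 0.609, 0.0, 0.001]
ft_force: [-5.7, 0.2, 18.5]
grip_width: 0.003
finger_force: 8.9
```

Run:
```python
from h import *
o=arm.get_obs();print(o["tcp_pos"],o["ft_force"],o["t"])
im=get_image("side");cv2.imwrite("pics/s2.png",cv2.resize(im[170:320,220:400,::-1],None,fx=4,fy=4,interpolation=cv2.INTER_CUBIC))
```

```text
[ 582.90984906 -283.68932316   56.18944073] [-5.74955353  0.17787799 18.49593067] 4.15
```

View pics/s2.png

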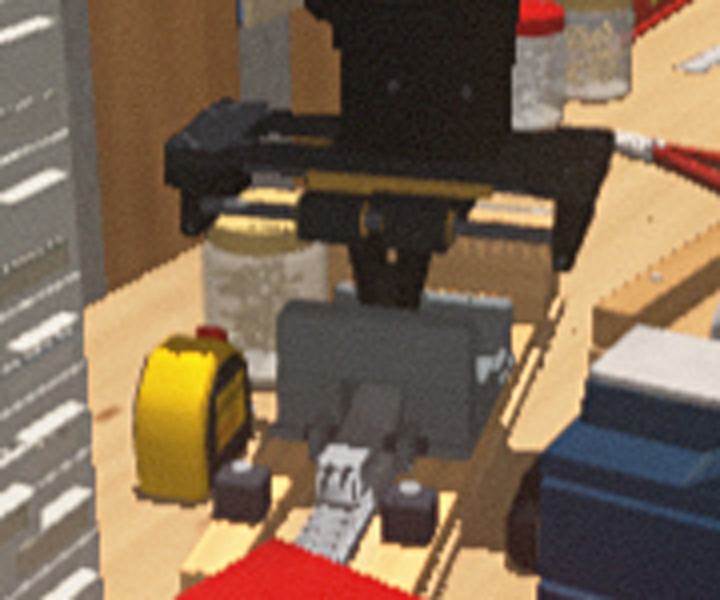

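The jaw slides: the wall has moved towards the stops and the jar, tape and block have not moved. I keep pushing.

{"name": "drive_tool", "arguments": {
  "commands": [
    [1,[0.04,0,0],0],
    [1,[0.08,0,0],0],
    [1,[0.12,0,0],0],
    [1,[0.16,0,0],0],
    [1,[0.2,0,0],0],
    [1,[0.2,0,0],0]
  ]
}}

```text
t: 4.7
tcp_pos: [593.9, -244.3, 56.2]
orientation: [0.793, 0.609, 0.001, 0.002]
ft_force: [-3.9, 0.5, 17.3]
grip_width: 0.007
finger_force: 8.2
```

Run:
```python
from h import *
im=get_image("side");cv2.imwrite("pics/s3.png",cv2.resize(im[170:320,220:400,::-1],None,fx=4,fy=4,interpolation=cv2.INTER_CUBIC))
```

```text
(no output)
```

View pics/s3.png

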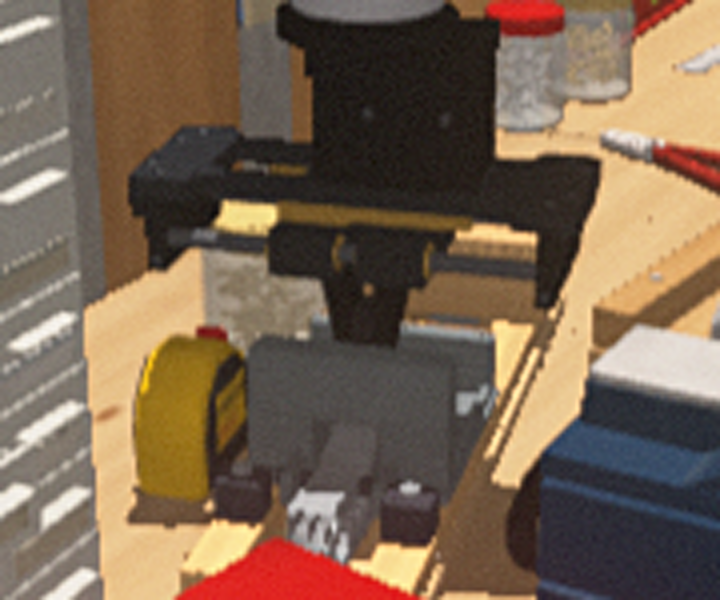

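The jaw's lugs are close to the stops at (243,490) and (410,510). I continue in small steps and watch the force.

{"name": "drive_tool", "arguments": {
  "commands": [
    [1,[0.025,0,0],0],
    [1,[0.05,0,0],0],
    [1,[0.075,0,0],0],
    [1,[0.075,0,0],0]
  ]
}}

```text
t: 5.08
tcp_pos: [597.6, -230.7, 56.3]
orientation: [0.793, 0.609, 0.001, 0.002]
ft_force: [-3.4, -1.1, 17.1]
grip_width: 0.002
finger_force: 8.4
```

{"name": "drive_tool", "arguments": {
  "commands": [
    [1,[0.025,0,0],0],
    [1,[0.05,0,0],0],
    [1,[0.05,0,0],0],
    [1,[0.05,0,0],0]
  ]
}}

```text
t: 5.42
tcp_pos: [599.8, -224.1, 56.4]
orientation: [0.794, 0.608, -0.0, 0.003]
ft_force: [-4.8, -8.0, 17.3]
grip_width: 0.005
finger_force: 8.5
```

{"name": "drive_tool", "arguments": {
  "commands": [
    [1,[0.015,0,0],0],
    [1,[0.03,0,0],0],
    [1,[0.03,0,0],0],
    [1,[0.03,0,0],0]
  ]
}}

```text
t: 5.75
tcp_pos: [601.2, -220.3, 56.5]
orientation: [0.795, 0.607, -0.001, 0.004]
ft_force: [-4.5, -13.4, 17.7]
grip_width: 0.002
finger_force: 11.6
```

Run:
```python
from h import *
im=get_image("side");cv2.imwrite("pics/s4.png",cv2.resize(im[170:320,220:400,::-1],None,fx=4,fy=4,interpolation=cv2.INTER_CUBIC))
```

```text
(no output)
```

View pics/s4.png

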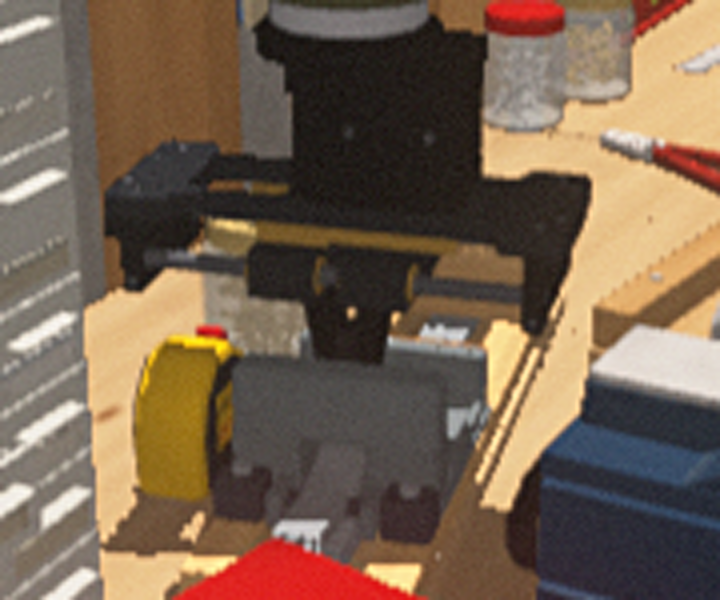

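The wall is nearly on the stops (243,490) and (410,510). I push further to confirm hard contact.

{"name": "drive_tool", "arguments": {
  "commands": [
    [1,[0.02,0,0],0],
    [1,[0.04,0,0],0],
    [1,[0.04,0,0],0],
    [1,[0.04,0,0],0],
    [1,[0.04,0,0],0]
  ]
}}

```text
t: 6.22
tcp_pos: [601.1, -220.2, 56.5]
orientation: [0.796, 0.605, -0.004, 0.006]
ft_force: [-9.4, -32.6, 17.4]
grip_width: 0.006
finger_force: 22.8
```

Hard against the stops: no motion and about 33 N. I ease the push and lift straight off the pad, then back away from the wall and go up.

{"name": "drive_tool", "arguments": {
  "commands": [
    [1,[-0.025,0,0],0],
    [1,[-0.045,0,0],0],
    [1,[-0.045,0,-0.025],0],
    [1,[-0.045,0,-0.05],0],
    [1,[-0.045,0,-0.08],0],
    [1,[-0.045,0,-0.1],0],
    [1,[-0.045,0,-0.1],0]
  ]
}}

```text
t: 6.8
tcp_pos: [598.1, -219.3, 73.2]
orientation: [0.794, 0.608, -0.002, 0.0]
ft_force: [-4.5, -9.5, 2.0]
grip_width: 0.007
finger_force: 5.1
```

{"name": "drive_tool", "arguments": {
  "commands": [
    [1,[-0.06,0,0],0],
    [1,[-0.1,0,0],0],
    [1,[-0.1,0,-0.1],0],
    [1,[-0.1,0,-0.3],0],
    [1,[-0.1,0,-0.5],0],
    [1,[-0.1,0,-0.7],0],
    [1,[-0.1,0,-0.8],0],
    [1,[-0.1,0,-0.8],0]
  ]
}}

```text
t: 7.47
tcp_pos: [597.2, -235.7, 239.9]
orientation: [0.793, 0.609, 0.003, 0.004]
ft_force: [-0.2, -0.1, 0.6]
grip_width: 0.007
finger_force: 0.0
```

{"name": "drive_tool", "arguments": {
  "commands": [
    [1,[-0.2,-0.1,0],0],
    [1,[-0.4,-0.2,0],0],
    [1,[-0.6,-0.35,0],0],
    [1,[-0.75,-0.5,0],0],
    [1,[-0.9,-0.65,0],0],
    [1,[-1,-0.8,0],0],
    [1,[-1,-0.95,0],0],
    [1,[-1,-1,0],0]
  ]
}}

```text
t: 8.13
tcp_pos: [343.9, -378.5, 232.9]
orientation: [0.796, 0.606, -0.001, -0.001]
ft_force: [1.1, -0.8, -0.2]
grip_width: 0.005
finger_force: 0.0
```

Run:
```python
from h import *
im=get_image("top");cv2.imwrite("pics/t2.png",cv2.resize(im[190:350,195:455,::-1],None,fx=3,fy=3,interpolation=2))
for q,z in(("release_pad",54),("push_face",88),("block_mid",71),("jar_mid",88),("tape_mid",66),("driver_mid",16)):
    for r in cut_out("top",q)[:1]: print(q,round(r["p"],2),np.round(r["xy"]),np.round(onz("top",r["xy"],z)))
```

```text
release_pad 0.63 [272. 260.] [ 600. -226.   54.]
push_face 0.9 [274. 262.] [ 588. -231.   88.]
block_mid 0.66 [394. 289.] [ 549. -417.   71.]
jar_mid 0.97 [376. 232.] [ 635. -389.   88.]
tape_mid 0.78 [305. 220.] [ 662. -279.   66.]
driver_mid 0.84 [265. 314.] [ 518. -211.   16.]
```

View pics/t2.png

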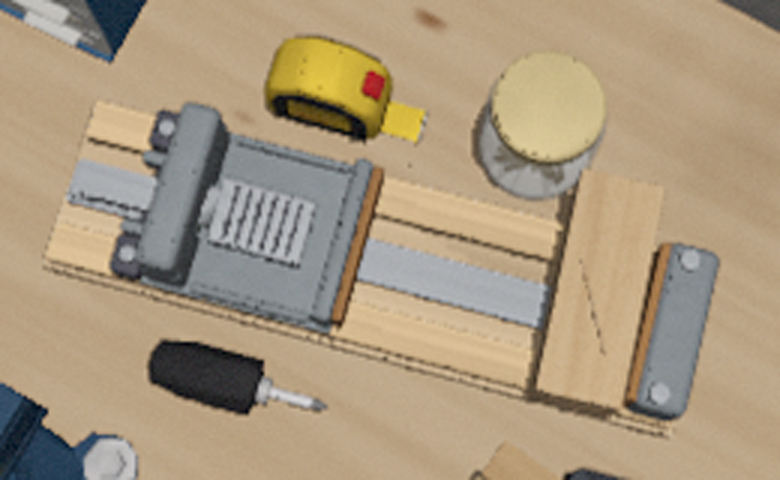

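The picture shows the wall against both stops, at (167,130) and (128,255), with the pad up. The block, jar, tape measure and screwdriver are where they were.

```bash
python3 -c "
from bench import arm
print(arm.finish_job())"
```

```text
the job is handed in; nothing more can be done
None
```

The quick clamp is open: its sliding jaw sits against both end stops with the release pad let go, and the final picture shows the block, jar, tape measure and screwdriver where they were; the job is handed in, but no verdict came back.

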